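Quick spin in the bench centrifuge

ROBOT

A 7-joint arm with a two-finger parallel gripper is mounted at the origin on a cart in front of the work surface, level with it; the furniture and walls round the work are solid. World frame = base frame: x ahead of the robot, y to its left, z up, the work surface at z = 0. Lengths are in m, angles in rad, forces in N, time in s.
With the tool pointing down it reaches from about 0.4 to 0.925 m from the base axis. Payload 4.1 kg.
Tool frame: the origin (TCP) lies at the very end of the fingers, on their centre line; the grasp point (between the pads) lies 19 mm behind it; z points along the fingers, y is the direction in which the jaws open and shut (so a half turn about z gives the same grasp; the last joint's range is limited). The gripper opens to 85 mm and grips with 20 to 120 N. Pads are 22 mm wide; open, the fingers measure 114 mm over their backs; the gripper's body (76 mm by 85 mm) begins 54 mm behind the grasp point. The pads swing forward as they close: fully open they stand 13 mm farther back than shut.
Start: joints at [1.182, 0.398, 0.045, 1.537, -0.019, 1.207, -0.051], TCP at [0.186, -0.623, 0.231] pointing down, gripper open.
Joint ranges: [-2.82, 2.82], [-0.49, 2.23], [-1.37, 1.46], [0, 2.46], [-1.36, 4.5], [0.23, 2], [-2.94, 2.94]. Speed limits (rad/s): [2.57, 2.57, 3.14, 3.14, 3.14, 3.14, 3.14].

INTERFACE

Orientations are given as a unit quaternion [w, x, y, z].
In Python, from bench import arm gives the robot as it stands.
- The arm moves only by the tool send_rows, never from a script. Its argument "motion" is a list of rows, each an object with "xyz": the shift along the tool's x, y, z in mm, a list of three; "roll": the turn about the tool's z in rad. A call has 1 to 12 rows; each row shifts and turns the pose as measured when the row begins, along the tool's axes as they then stand; what a row does not reach is not made up. A row lasts 1/12 s, in which the tool goes at most 41.7 mm and 7.16 degrees, less where a joint would pass 70% of its speed; a pose out of reach is approached as far as the arm can. A call is refused whole if a number of a shift passes 41.7 or a number of a turn 0.125, either way. A call with a gripper value outside its range is refused whole. "hand" is the finger opening in mm, from 0 to 85.4, set as the call begins (left out, the last holds). The fingers move at their own pace and stop on an object; the grip force is fixed at half the most. Time passes only in rows, so rows that do not move let the fingers close. It gives the time, the measured TCP pose, the force and the opening at its end, in the units of the state.
- arm.get_obs(): the state, without advancing time (a new reading comes with each control period).
- arm.get_image(name): name is "scene" or "top"; returns a dict with "image" (420x560x3 uint8, blue, green, red), "intrinsics" (3x3 intrinsics, pixels), "dist" ([k1, k2, p1, p2, k3] as OpenCV has them; the pictures are not rectified), "rvec" (rotation vector, rad) and "tvec" (3), from world to camera coordinates, as OpenCV has them. Camera axes: x right, y down, z forward; pixel columns grow to the right and rows downward; lengths in m; the calibration is good to about 2 mm. A picture is of the moment at which its call begins. There is no depth.
- arm.hand_in(): hands the job in, once; it reports no verdict.
Trained networks look in a picture, given as the dict that the camera call returned (one of the last four; its "shot" number tells which), for a name from the list of things; names that differ only in an ending like _2 or _b are one class to them, and where a whole thing is asked for, a point or a joint stands for the part that bears it (a point fixed in the world has none). Each returns a list of dicts, best first, with "confidence" (0 to 1); they miss things now and then, are a little off and sometimes report something else, mostly with a low value. They report only what shows in the picture. A call takes as long as a camera call.
- arm.look_for(label, picture): "centre" ([row, column] in pixels, amid what is visible of it).
The state is a dict: "time": time; "qpos": joint angles; "qvel": joint speeds; "tau": joint torques, N m; "tool_pos": TCP position; "ee_rot": TCP orientation; "wrist_force": force on the tool from outside, world axes, zero at the start; "moment": the same for the moment, N m; "width": opening from 0.0 (shut) to 1.0 (fully open).
Only numpy, scipy, OpenCV 4.12 (cv2) and the standard library are available. Lean on these libraries where they do the work, as an engineer would, in place of code of your own. Each camera call takes 0.05 s, during which the arm holds its last target.

TASK

Give the tubes in the small cordless centrifuge a quick spin by pressing with the closed fingertips (nothing needs gripping): first switch its black mains rocker on (press the raised end with the white dot), because the lid lock only works with the power on; then push the clear lid down at its grey thumb pad until it clicks shut and stays down. Last, press the blue quick-spin key fully down and keep it held: it spins only while held, so the program finishes with the fingertips still holding the key down. Leave the red stop key alone, do not press the blue key before the lid is shut, and leave everything else on the cart where it stands.

Things in the scene. Friction and masses are not known exactly. Their poses are not given: they have to be found in the camera images.
- centrifuge: White bench centrifuge, 230 mm deep (x), 190 wide (y), fixed. Origin: centre of its underside; x points from key panel to hinge (away from the robot at yaw 0), y left, z up. The front 75 mm of its top is the panel, 70 to 86 mm high, rising 12 deg away from the robot; at x = -92 mm: rocker y = 55, blue key 0, red key -55. Shut, the lid's pad ends at x = -54 mm; open, the lid stays behind x = -25.
- rocker (a joint): Black mains rocker: 0 = off (start), 0.4 = on (rad). A see-saw 35 mm long across the machine (its y), 22 mm wide, with a shallow V top, so a pressed end comes level with the panel. Over-centre spring: past half way it snaps on and stays; about 4 N on its raised end.
- rocker_on_end (a point): Top of the rocker's raised left half (machine's +y side), at its white dot, 12.5 mm from the pivot; it moves with the rocker. About 9 mm above the panel at the start; going from off to on it sinks about 5 mm.
- lid (a joint): Lid angle: 0 = shut, 0.6 to 0.84 at the start (rad). A stiff spring hinge holds it half open; let go too early it springs up or stays ajar. In the last 10 mm a roller catch gives way with a click and, once fully down, keeps it shut (reading under 0.02). Swinging it down takes 1 to 4 N at the pad, the click 10 to 14 N.
- lid_pad (a point): Top centre of the grey ribbed thumb pad (30 deep x 62 mm wide) at the middle of the free front edge of the clear lid (134 x 152 x 30 mm); it moves with the lid. Shut: facing up, 132 mm above the cart, 137 mm before and 28 mm above the hinge. Open: its top faces up and away from the robot, so push it from above and follow its arc about the hinge, down and towards the robot.
- lid_hinge (a point): Mid-point of the lid's hinge line, at the back of the machine, 104 mm above the cart; the hinge line runs along the machine's y.
- spin_key (a joint): Travel of the blue quick-spin key: 0 = up, 0.004 = fully down (m), along the panel's normal (12 degrees off vertical, leaning to the robot). Spring key: starts to move at 2 N, 5 N fully down; springs back when let go.
- spin_key_top (a point): Centre of the top of the blue quick-spin key, 18 x 24 mm (24 across), 7 mm above the panel when up, in the middle of the row.
- stop_key (a joint): Travel of the red stop key: 0 = up, 0.004 = down (m). Not to be pressed.
- stop_key_top (a point): Centre of the top of the red stop key, the same size as the blue one, at the right (-y) end of the row.
- tube_rack: Bystander: teal tube rack with coloured caps, 98 x 205 x 66 mm, on the right; origin under its centre.
- dish_low: Bystander: petri dish, 93 mm across, 16 mm high, right front, under the other one; origin under its centre.
- dish_top: Bystander: a second petri dish, standing on the first; origin under its centre.
- tip_box: Bystander: purple pipette tip box with a clear lid, 95 x 122 x 76 mm, left back; origin under its centre.
- beaker: Bystander: glass beaker, 75 mm across, 92 mm high, on the left; origin under its centre.
- tape: Bystander: green roll of tape, 68 mm across, 18 mm high, left front; origin under its centre.
- marker: Bystander: black marker, 130 mm long, lying at the front; origin under its centre.
- forceps: Bystander: steel forceps, 127 mm long, lying at the front; origin under its centre.

How it is judged:
By the outcome, as a careful person would: the job done as asked, in the order asked, and still so for the second after the job is handed in, while the arm keeps its last pose, push and grip.
It also fails if it takes over 56 s, if anything falls off the work surface, if the arm or the gripper's body presses on something with over 40 N, if the wrist force passes 120 N, or if a joint passes its speed limit or range.

## Working session

There is one attempt and no reset: what is moved stays moved. The work goes in short steps, Python scripts to look and compute and a tool call to move; the robot and the scene stay as the last step left them, time stands still between calls to the robot, and variables do not carry over. Pictures are saved under pics/ and viewed, and the job is handed in when it is done.

Besides the shell and the picture viewer there is one more tool, called after "Emit:" by a JSON object that holds its "api" and its "payload". send_rows: Moves the arm, as the interface text tells. Its arguments: {"type":"object","properties":{"motion":{"type":"array","items":{"type":"object","properties":{"xyz":{"type":"array","items":{"type":"number"}},"roll":{"type":"number"}}}},"hand":{"type":"number"}},"required":["motion"]}

```bash
ls; mkdir -p pics
python3 - <<'E'
from bench import arm
import cv2
o=arm.get_obs(); print({k:o[k] for k in o})
for n in ("scene","top"):
    p=arm.get_image(n); cv2.imwrite(f"pics/{n}0.png",p["image"])
    print(n,p["shot"],p["intrinsics"],p["dist"],p["rvec"],p["tvec"])
    for l in ("centrifuge","rocker_on_end","lid_pad","lid_hinge","spin_key_top","stop_key_top","rocker","spin_key"):
        print(l,[(r["centre"],r["confidence"]) for r in arm.look_for(l,p)][:3])
E
```

```text
pics
{'time': 0.0, 'qpos': array([ 1.18201363,  0.39919691,  0.0450195 ,  1.53786913, -0.01869357,
        1.20689637, -0.05073072]), 'qvel': array([ 2.66544424e-04,  4.46789292e-04, -9.30124492e-04,  2.83389790e-04,
       -3.11318147e-05,  4.93766460e-04,  5.17172041e-04]), 'tau': array([ 2.18874766e-04, -4.75116313e+01,  1.36492554e+00, -2.54214388e+01,
        1.15179128e-02,  9.40518774e-03,  1.33509886e-05]), 'tool_pos': array([ 0.18558141, -0.62228832,  0.23026484]), 'ee_rot': array([-9.51949328e-04,  9.89514119e-01,  1.44432886e-01, -2.07434359e-04]), 'wrist_force': array([ 0.77778296, -0.28528909,  0.64149814]), 'moment': array([-0.00784468,  0.01153735, -0.00147937]), 'width': 0.9988373880700877}
scene 1 [[397.09085513   0.         278.01777982]
 [  0.         397.09085513 208.23399151]
 [  0.           0.           1.        ]] [-0.11896353  0.          0.          0.          0.        ] [ 0.51375301 -2.63036114  1.24138429] [0.45075888 0.17403054 0.89230663]
centrifuge [([213.0, 252.1], 0.64)]
rocker_on_end [([232.5, 277.8], 0.64)]
lid_pad [([178.4, 235.8], 0.81)]
lid_hinge [([211.7, 248.4], 0.57)]
spin_key_top [([215.0, 287.7], 0.64)]
stop_key_top [([204.9, 294.8], 0.43), ([230.2, 276.6], 0.2)]
rocker [([227.3, 277.5], 0.66)]
spin_key [([167.2, 290.8], 0.17)]
top 2 [[441.5500844    0.         280.34844614]
 [  0.         441.5500844  208.01518339]
 [  0.           0.           1.        ]] [0.01719981 0.         0.         0.         0.        ] [ 2.18001808 -2.16368547  0.11693785] [0.01723198 0.50208063 1.00124587]
centrifuge [([186.6, 277.9], 0.88)]
rocker_on_end [([224.0, 254.9], 0.47)]
lid_pad [([157.0, 284.0], 0.84)]
lid_hinge [([186.1, 279.5], 0.66), ([156.8, 284.1], 0.39)]
spin_key_top [([223.4, 280.1], 0.59)]
stop_key_top []
rocker [([224.7, 258.7], 0.5)]
spin_key []
```

Run:
```python
import cv2
a=cv2.imread("pics/scene0.png")[120:290,170:390]; cv2.imwrite("pics/s0c.png",cv2.resize(a,None,fx=3.5,fy=3.5,interpolation=cv2.INTER_CUBIC))
a=cv2.imread("pics/top0.png")[80:270,190:390]; cv2.imwrite("pics/t0c.png",cv2.resize(a,None,fx=3,fy=3,interpolation=cv2.INTER_CUBIC))
```

```text
(no output)
```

View pics/scene0.png

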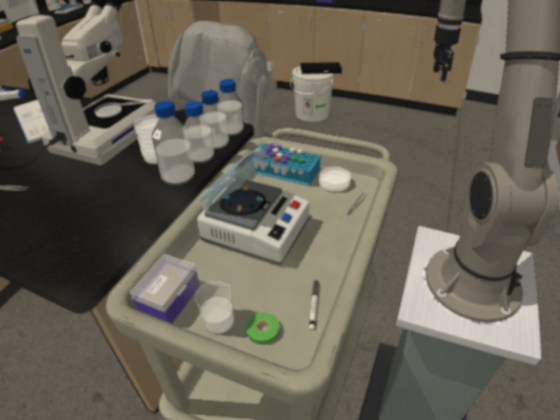

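View pics/top0.png

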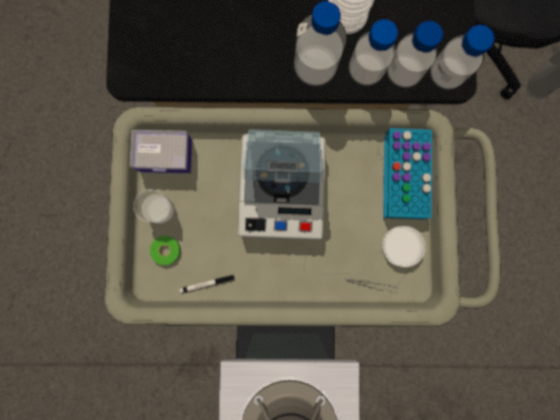

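View pics/s0c.png

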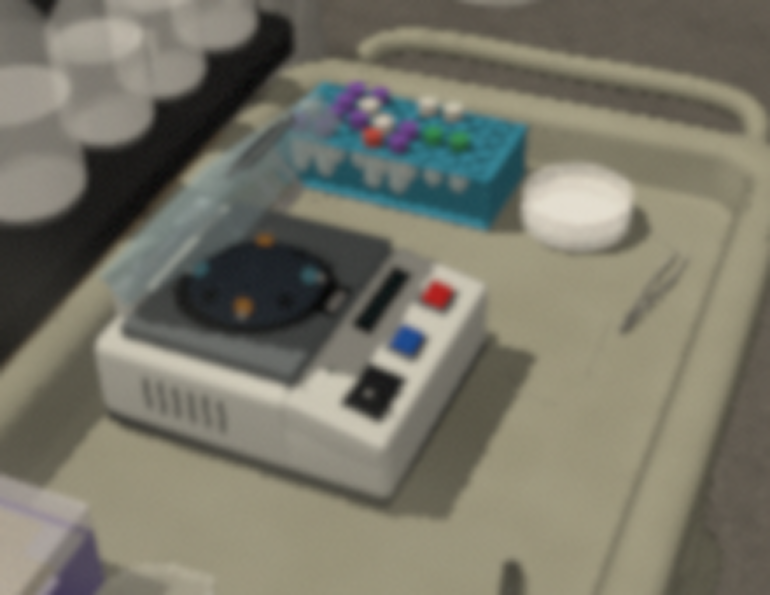

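View pics/t0c.png

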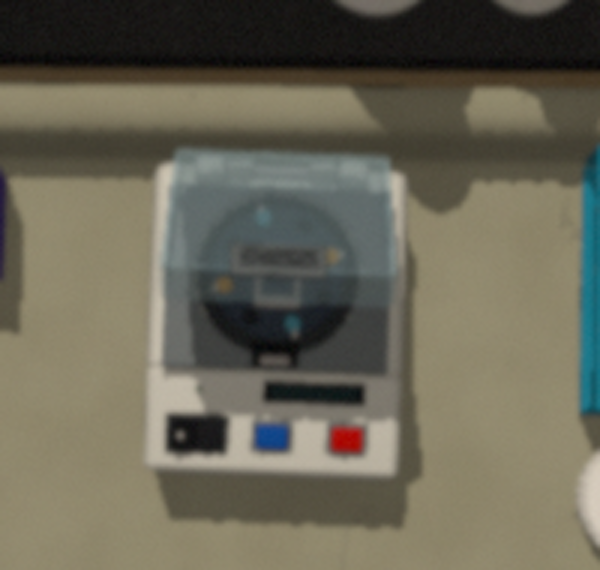

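```bash
cat > geo.py <<'E'
import numpy as np, cv2
from scipy.optimize import least_squares
K={"scene":np.array([[397.09085513,0,278.01777982],[0,397.09085513,208.23399151],[0,0,1]]),"top":np.array([[441.5500844,0,280.34844614],[0,441.5500844,208.01518339],[0,0,1]])}
D={"scene":np.array([-0.11896353,0,0,0,0]),"top":np.array([0.01719981,0,0,0,0])}
R={"scene":np.array([0.51375301,-2.63036114,1.24138429]),"top":np.array([2.18001808,-2.16368547,0.11693785])}
T={"scene":np.array([0.45075888,0.17403054,0.89230663]),"top":np.array([0.01723198,0.50208063,1.00124587])}
def proj(c,P): return cv2.projectPoints(np.atleast_2d(np.float64(P)),R[c],T[c],K[c],D[c])[0].reshape(-1,2)
def tri(uvs,utop):
    Ps=[np.hstack([cv2.Rodrigues(R[c])[0],T[c][:,None]]) for c in("scene","top")]
    p=[cv2.undistortPoints(np.float64([[u]]),K[c],D[c]).reshape(2,1) for c,u in(("scene",uvs),("top",utop))]
    X=cv2.triangulatePoints(*Ps,*p); return (X[:3]/X[3]).ravel()
L=np.hypot(.137,.028);A0=np.arctan2(.028,.137)
def padm(t): return np.array([.098-L*np.cos(A0+t),0,.104+L*np.sin(A0+t)])
M={"dot":(-.0938,.0672,.0837),"blue":(-.0935,0,.0817),"red":(-.0935,-.055,.0817)}
def w(p,m): c,s=np.cos(p[2]),np.sin(p[2]); m=np.asarray(m); return np.array([p[0]+c*m[0]-s*m[1],p[1]+s*m[0]+c*m[1],m[2]])
E
cat > f.py <<'E'
from geo import *
obs={"dot":((275.4,232.3),(250,225)),"blue":((286.6,217.4),(280.7,225.7)),"red":((294.9,204.3),(305.7,226.7))}
for k,(s,t) in obs.items(): print(k,"tri",tri(s,t))
print("pad net",tri((235.8,178.4),(284,157)), "alt", tri((247,158),(283.3,166)))
def res(p): return np.concatenate([np.r_[proj("scene",w(p,M[k]))[0]-s,proj("top",w(p,M[k]))[0]-t] for k,(s,t) in obs.items()])
r=least_squares(res,[.6,0,0]);p=r.x;print(p,np.round(r.fun,1))
for k in M: print(k,w(p,M[k]))
for t in(0,.6,.7,.84): P=w(p,padm(t));print(t,P,proj("scene",P),proj("top",P))
H=w(p,(.098,0,.104));print("hinge",H,proj("scene",H),proj("top",H))
E
python3 f.py
```

```text
dot tri [0.45758219 0.08706739 0.08403492]
blue tri [0.45677831 0.01992398 0.07618586]
red tri [ 0.45540043 -0.03492926  0.07668049]
pad net [0.59260374 0.0143627  0.15518284] alt [0.55851713 0.01569379 0.22222425]
[ 0.54963266  0.01860439 -0.02517649] [-0.4  0.4 -0.4  0.3 -0.3 -1.4 -0.3  0.5 -0.1 -1.3 -0.2  0.3]
dot [0.45755407 0.0881444  0.0837    ]
blue [0.45616229 0.02095814 0.0817    ]
red [ 0.45477773 -0.03402443  0.0817    ]
0 [0.51064502 0.01958617 0.132     ] [[265.26124348 194.35471457]] [[281.37315298 198.68768459]]
0.6 [0.55037144 0.01858579 0.20446542] [[248.5637193  165.58421305]] [[282.35120108 173.69578019]]
0.7 [0.56088381 0.01832107 0.2136734 ] [[244.28153848 161.31884438]] [[282.57785287 167.41693734]]
0.84 [0.57703158 0.01791444 0.22470507] [[237.78505423 155.88800076]] [[282.9149534 157.8869975]]
hinge [0.6476016  0.01613735 0.104     ] [[217.643922   190.71217872]] [[283.28367198 137.9426765 ]]
```

Emit:
{"api": "send_rows", "payload": {"hand": 0, "motion": [{"xyz": [0, 0, 0], "roll": 0.105}, {"xyz": [0, 0, 0], "roll": 0.105}, {"xyz": [0, 0, 0], "roll": 0.105}, {"xyz": [28, -30, 0]}, {"xyz": [28, -30, 0]}, {"xyz": [28, -30, 0]}, {"xyz": [28, -30, 0]}]}}

```text
$.motion[3]: bad value
```

Emit:
{"api": "send_rows", "payload": {"hand": 0, "motion": [{"xyz": [0, 0, 0], "roll": 0.105}, {"xyz": [0, 0, 0], "roll": 0.105}, {"xyz": [0, 0, 0], "roll": 0.105}, {"xyz": [28, -30, 0], "roll": 0}, {"xyz": [28, -30, 0], "roll": 0}, {"xyz": [28, -30, 0], "roll": 0}, {"xyz": [28, -30, 0], "roll": 0}]}}

```text
time: 1.48
tool_pos: [0.2941, -0.5137, 0.2303]
ee_rot: [0.004, 0.999, -0.032, -0.003]
wrist_force: [0.4, -0.3, 0.7]
width: 0.007
```

```bash
cat > st.py <<'E'
from bench import arm
import numpy as np
np.set_printoptions(suppress=True,precision=4)
o=arm.get_obs();q=o["ee_rot"];print(o["time"],o["tool_pos"],q,o["wrist_force"],o["width"])
from scipy.spatial.transform import Rotation as Ro
m=Ro.from_quat([q[1],q[2],q[3],q[0]]).as_matrix();print(m)
E
python3 st.py
```

```text
1.4833 [ 0.2941 -0.5137  0.2303] [ 0.0037  0.9995 -0.0325 -0.0033] [ 0.3804 -0.3387  0.7433] 0.007467501297982331
[[ 0.9979 -0.0649 -0.0067]
 [-0.0649 -0.9979 -0.0071]
 [-0.0063  0.0076 -1.    ]]
```

Emit:
{"api": "send_rows", "payload": {"motion": [{"xyz": [23, -35, 0], "roll": -0.04}, {"xyz": [23, -35, 0], "roll": 0}, {"xyz": [23, -35, 0], "roll": 0}, {"xyz": [23, -35, 0], "roll": 0}, {"xyz": [23, -35, 0], "roll": 0}, {"xyz": [23, -35, 0], "roll": 0}, {"xyz": [4, -39, 0], "roll": 0}, {"xyz": [4, -39, 0], "roll": 0}, {"xyz": [4, -39, 0], "roll": 0}, {"xyz": [4, -39, 0], "roll": 0}]}}

```text
time: 2.32
tool_pos: [0.463, -0.1453, 0.2285]
ee_rot: [0.006, 1.0, -0.011, 0.002]
wrist_force: [1.1, -0.2, 0.4]
width: 0.0
```

```bash
python3 st.py
```

```text
2.3167 [ 0.463  -0.1453  0.2285] [ 0.0062  0.9999 -0.0106  0.0016] [ 1.1325 -0.1585  0.373 ] 0.0004230158052145927
[[ 0.9998 -0.0212  0.0031]
 [-0.0211 -0.9997 -0.0124]
 [ 0.0033  0.0124 -0.9999]]
```

Emit:
{"api": "send_rows", "payload": {"motion": [{"xyz": [-2, -38, 0], "roll": 0}, {"xyz": [-2, -38, 0], "roll": 0}, {"xyz": [-2, -38, 0], "roll": 0}, {"xyz": [-2, -38, 0], "roll": 0}, {"xyz": [-2, -38, 0], "roll": 0}, {"xyz": [-2, -30, 30], "roll": 0}, {"xyz": [0, 0, 30], "roll": 0}, {"xyz": [0, 0, 20], "roll": 0}, {"xyz": [0, 0, 0], "roll": 0}]}}

```text
time: 3.07
tool_pos: [0.4581, 0.0976, 0.1506]
ee_rot: [0.003, 1.0, -0.001, 0.011]
wrist_force: [0.5, 0.1, -0.3]
width: -0.004
```

```bash
python3 st.py
cat > snap.py <<'E'
import sys,cv2
from bench import arm
n=sys.argv[1]
for c,(r0,r1,c0,c1) in (("scene",(110,270,180,380)),("top",(100,260,200,360))):
    p=arm.get_image(c); cv2.imwrite(f"pics/{n}_{c}.png",cv2.resize(p["image"][r0:r1,c0:c1],None,fx=3.6,fy=3.6,interpolation=cv2.INTER_CUBIC))
E
python3 snap.py a
```

```text
3.0667 [0.4581 0.0976 0.1506] [ 0.0032  0.9999 -0.0009  0.0106] [ 0.5285  0.1037 -0.3072] -0.0037166694648448077
[[ 0.9998 -0.0018  0.0213]
 [-0.0017 -1.     -0.0064]
 [ 0.0213  0.0064 -0.9998]]
```

View pics/a_scene.png

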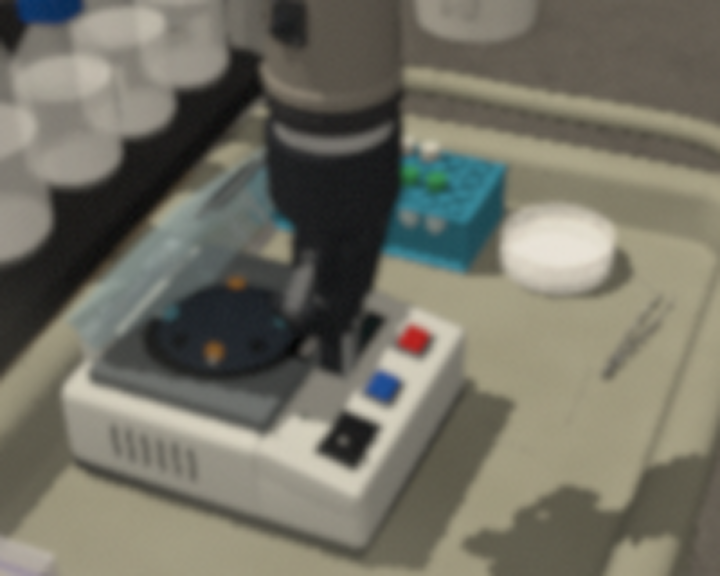

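View pics/a_top.png

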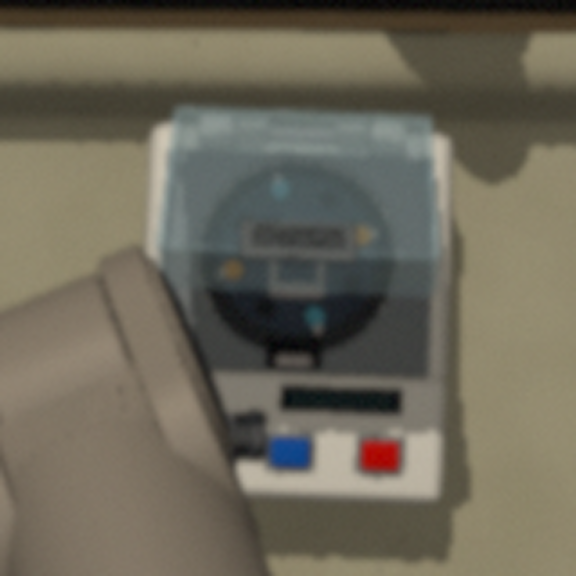

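Emit:
{"api": "send_rows", "payload": {"motion": [{"xyz": [0, 4, 18], "roll": 0}, {"xyz": [0, 2, 18], "roll": 0}, {"xyz": [0, 0, 12], "roll": 0.02}, {"xyz": [0, 0, 0], "roll": 0}, {"xyz": [0, 0, 0], "roll": 0}]}}

```text
time: 3.58
tool_pos: [0.4702, 0.088, 0.1131]
ee_rot: [0.003, 1.0, -0.016, 0.022]
wrist_force: [0.7, 0.0, 0.4]
width: -0.002
```

```bash
python3 st.py; python3 snap.py b
```

```text
3.5833 [0.4702 0.088  0.1131] [ 0.0025  0.9996 -0.0164  0.0215] [0.6931 0.0084 0.4158] -0.001981895237914506
[[ 0.9985 -0.0328  0.043 ]
 [-0.0326 -0.9995 -0.0057]
 [ 0.0431  0.0043 -0.9991]]
```

View pics/b_scene.png

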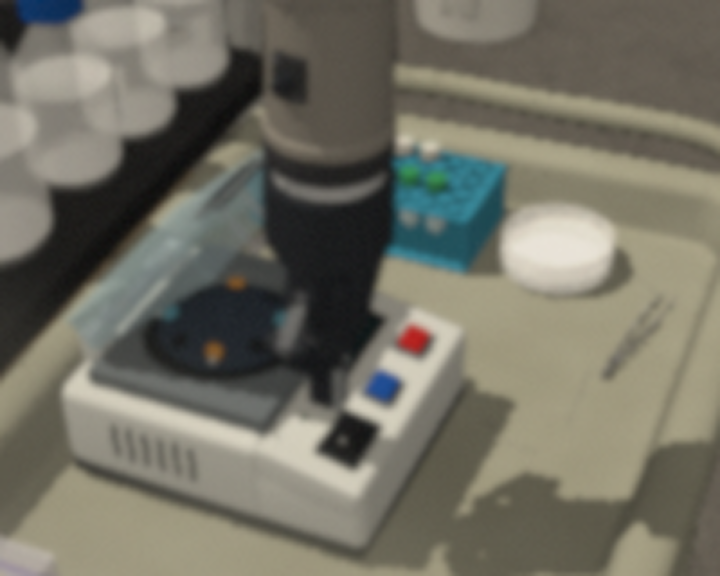

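```bash
python3 -c "
from bench import arm
o=arm.get_obs();print(o['qpos'],o['qvel'])"
```

```text
[ 0.102611    0.22514541 -0.4377372   2.08438755  0.15632612  0.81890293
 -2.03177787] [-0.00519614 -0.00087312 -0.00775107  0.0045005  -0.00135449 -0.0056712
 -0.00376434]
```

Emit:
{"api": "send_rows", "payload": {"motion": [{"xyz": [-8, -1, 4], "roll": 0}, {"xyz": [-6, -1, 4], "roll": 0}, {"xyz": [-2, 0, 4], "roll": 0}, {"xyz": [0, 0, 3], "roll": 0}, {"xyz": [0, 0, 0], "roll": 0}]}}

```text
time: 4.1
tool_pos: [0.4553, 0.0912, 0.0996]
ee_rot: [0.002, 1.0, -0.016, 0.025]
wrist_force: [0.3, 0.0, 0.2]
width: 0.003
```

```bash
python3 st.py
```

```text
4.1 [0.4553 0.0912 0.0996] [ 0.0022  0.9996 -0.0161  0.0249] [0.331  0.0473 0.2117] 0.0030046576951255
[[ 0.9982 -0.0324  0.0498]
 [-0.0322 -0.9995 -0.0053]
 [ 0.0499  0.0037 -0.9987]]
```

Position is good; press down gradually.

Emit:
{"api": "send_rows", "payload": {"motion": [{"xyz": [-0.5, 0, 4], "roll": 0}, {"xyz": [-0.5, 0, 4], "roll": 0}, {"xyz": [0, 0, 4], "roll": 0}]}}

```text
time: 4.35
tool_pos: [0.4554, 0.0915, 0.0872]
ee_rot: [0.002, 1.0, -0.016, 0.026]
wrist_force: [-0.2, 0.1, 0.4]
width: 0.003
```

Emit:
{"api": "send_rows", "payload": {"motion": [{"xyz": [0, 0, 3], "roll": 0}, {"xyz": [0, 0, 3], "roll": 0}]}}

```text
time: 4.52
tool_pos: [0.4566, 0.0923, 0.0808]
ee_rot: [0.001, 1.0, -0.016, 0.026]
wrist_force: [-0.8, 0.5, 0.8]
width: 0.002
```

Emit:
{"api": "send_rows", "payload": {"motion": [{"xyz": [0, 0, 3], "roll": 0}, {"xyz": [0, 0, 3], "roll": 0}]}}

```text
time: 4.68
tool_pos: [0.4571, 0.0923, 0.0794]
ee_rot: [0.004, 1.0, -0.016, 0.025]
wrist_force: [-17.9, -2.4, 49.7]
width: -0.003
```

Emit:
{"api": "send_rows", "payload": {"motion": [{"xyz": [0, 0, -6], "roll": 0}, {"xyz": [-2, 0, -20], "roll": 0}, {"xyz": [-2, 0, -20], "roll": 0}, {"xyz": [-2, 0, -20], "roll": 0}, {"xyz": [-2, 0, -20], "roll": 0}, {"xyz": [0, 0, -20], "roll": 0}]}}

```text
time: 5.18
tool_pos: [0.4404, 0.0922, 0.1852]
ee_rot: [0.005, 1.0, -0.016, 0.02]
wrist_force: [0.4, -0.4, -0.7]
width: 0.001
```

```bash
python3 st.py; python3 snap.py c
```

```text
5.1833 [0.4404 0.0922 0.1852] [ 0.0053  0.9997 -0.0161  0.0196] [ 0.4347 -0.4301 -0.6559] 0.0013215011405593982
[[ 0.9987 -0.0324  0.039 ]
 [-0.032  -0.9994 -0.0112]
 [ 0.0394  0.0099 -0.9992]]
```

View pics/c_scene.png

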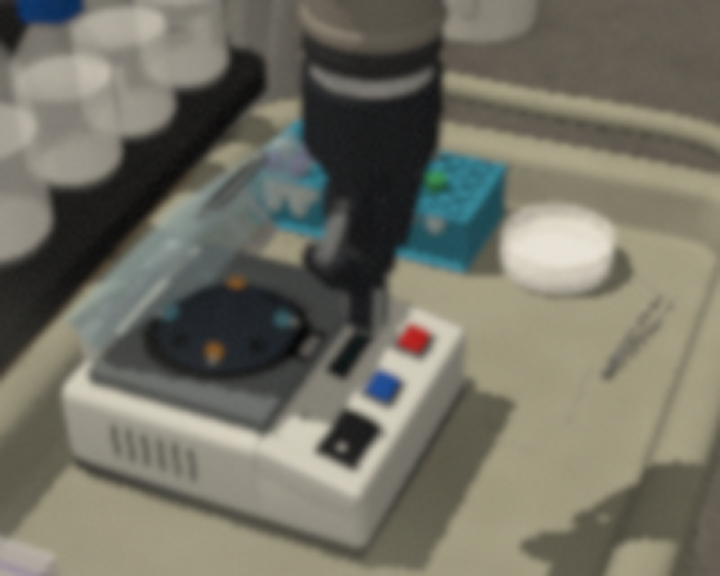

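View pics/c_top.png

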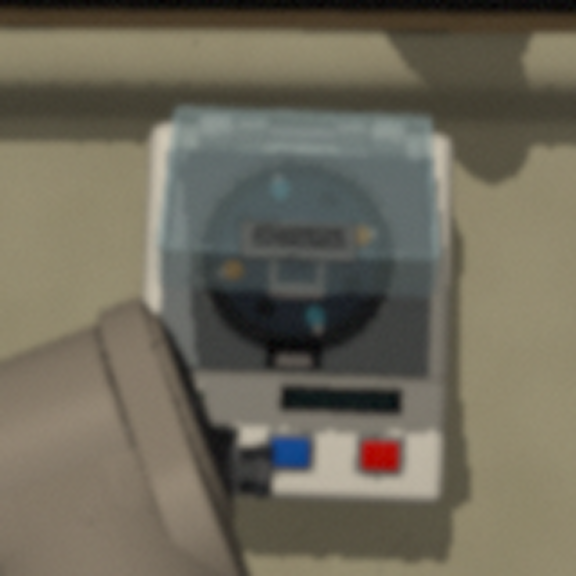

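Run:
```python
import cv2,numpy as np
f=lambda n:cv2.resize(cv2.imread(n)[360:500,270:420],None,fx=2.6,fy=2.6)
cv2.imwrite("pics/cmp.png",np.hstack([f("pics/a_scene.png"),f("pics/c_scene.png")]))
from geo import *
p=[0.54963,0.01860,-0.02518]
d0=proj("scene",w(p,M["dot"])); d1=proj("scene",w(p,(-.0938+.001,.0672,.0787))); print(d0,d1)
```

```text
[[274.96191391 232.68204248]] [[274.6274821 234.1490537]]
```

View pics/cmp.png

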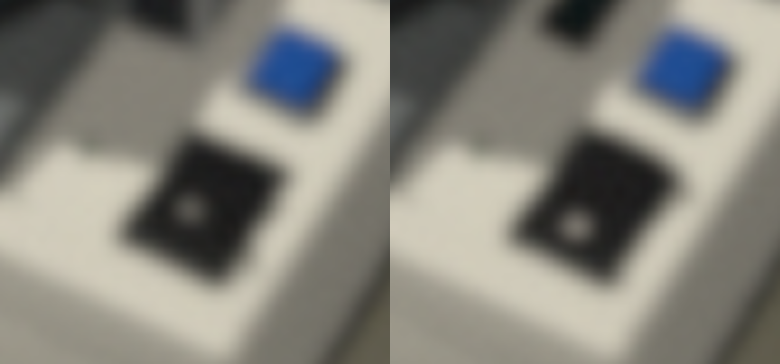

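Emit:
{"api": "send_rows", "payload": {"motion": [{"xyz": [3, 0, -25], "roll": 0}, {"xyz": [5, 5, -25], "roll": 0}, {"xyz": [5, 10, -25], "roll": 0}, {"xyz": [15, 15, -15], "roll": 0}, {"xyz": [25, 15, 0], "roll": 0}, {"xyz": [25, 15, 0], "roll": 0}, {"xyz": [25, 10, 0], "roll": 0}, {"xyz": [20, 4, 0], "roll": 0}, {"xyz": [10, 0, 0], "roll": 0}, {"xyz": [0, 0, 0], "roll": 0}]}}

```text
time: 6.12
tool_pos: [0.571, 0.009, 0.2761]
ee_rot: [0.008, 1.0, -0.016, 0.016]
wrist_force: [-0.0, -0.3, -0.1]
width: 0.002
```

```bash
python3 st.py; python3 snap.py d
```

```text
6.1167 [0.571  0.009  0.2761] [ 0.0082  0.9997 -0.0165  0.0161] [-0.04   -0.2961 -0.1233] 0.00210876262966902
[[ 0.9989 -0.0332  0.0318]
 [-0.0327 -0.9993 -0.017 ]
 [ 0.0324  0.0159 -0.9993]]
```

View pics/d_scene.png

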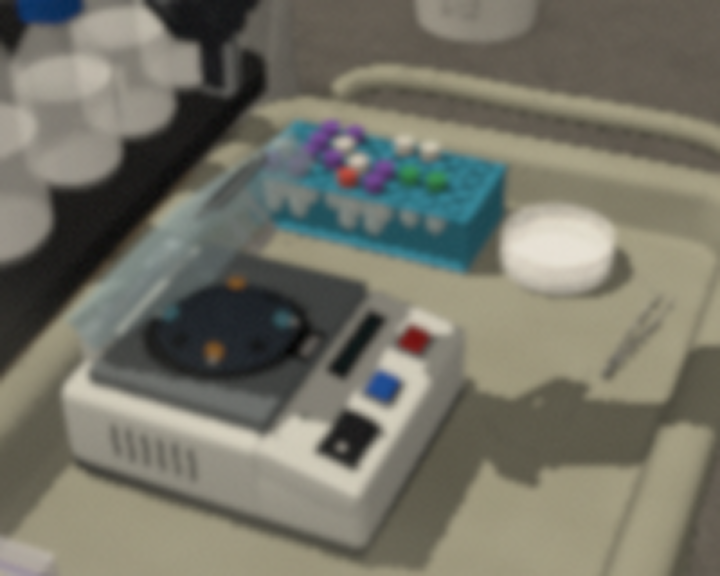

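Emit:
{"api": "send_rows", "payload": {"motion": [{"xyz": [0, -5, 12], "roll": 0}, {"xyz": [-1, -4, 12], "roll": 0}, {"xyz": [-1, 0, 12], "roll": 0}, {"xyz": [0, 0, 6], "roll": 0}, {"xyz": [0, 0, 0], "roll": 0}]}}

```text
time: 6.63
tool_pos: [0.5623, 0.0234, 0.2297]
ee_rot: [0.008, 1.0, -0.012, 0.013]
wrist_force: [-0.2, 0.3, 0.2]
width: 0.002
```

```bash
python3 st.py; python3 snap.py e
```

```text
6.6333 [0.5623 0.0234 0.2297] [ 0.0085  0.9998 -0.0125  0.0134] [-0.1992  0.335   0.152 ] 0.0017119004239976227
[[ 0.9993 -0.0251  0.0266]
 [-0.0247 -0.9995 -0.0172]
 [ 0.027   0.0166 -0.9995]]
```

View pics/e_scene.png

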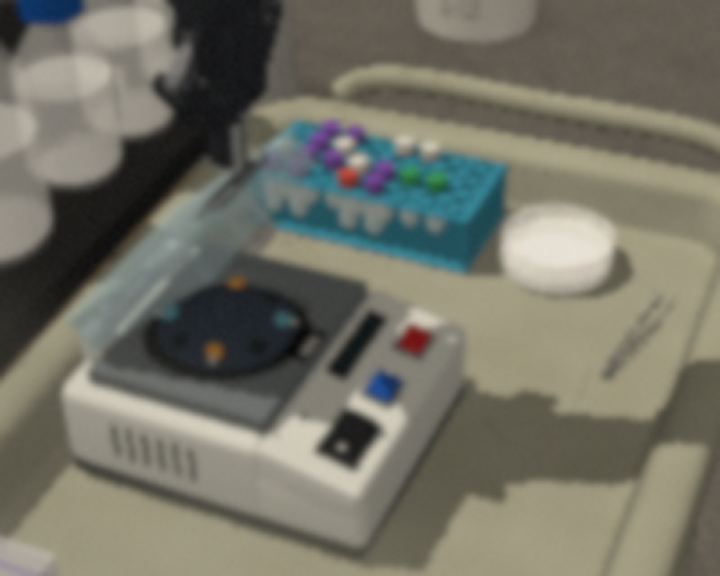

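Emit:
{"api": "send_rows", "payload": {"motion": [{"xyz": [6, 4, 0], "roll": 0}, {"xyz": [4, 1, 3], "roll": 0}, {"xyz": [0, 0, 4], "roll": 0}, {"xyz": [0, 0, 4], "roll": 0}]}}

```text
time: 7.07
tool_pos: [0.5766, 0.0173, 0.2233]
ee_rot: [0.008, 1.0, -0.013, 0.018]
wrist_force: [-0.5, 1.1, -0.3]
width: 0.001
```

Emit:
{"api": "send_rows", "payload": {"motion": [{"xyz": [0, 0, 4], "roll": 0}, {"xyz": [0, 0, 4], "roll": 0}]}}

```text
time: 7.23
tool_pos: [0.5775, 0.0168, 0.2147]
ee_rot: [0.008, 1.0, -0.013, 0.018]
wrist_force: [-0.1, 0.2, -0.6]
width: -0.004
```

Emit:
{"api": "send_rows", "payload": {"motion": [{"xyz": [-7, 0, 6], "roll": 0}, {"xyz": [-7, 0, 6], "roll": 0}]}}

```text
time: 7.4
tool_pos: [0.5648, 0.0171, 0.2016]
ee_rot: [0.008, 1.0, -0.014, 0.019]
wrist_force: [-0.5, 0.5, 1.9]
width: -0.0
```

```bash
python3 snap.py f
```

```text
(no output)
```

View pics/f_scene.png

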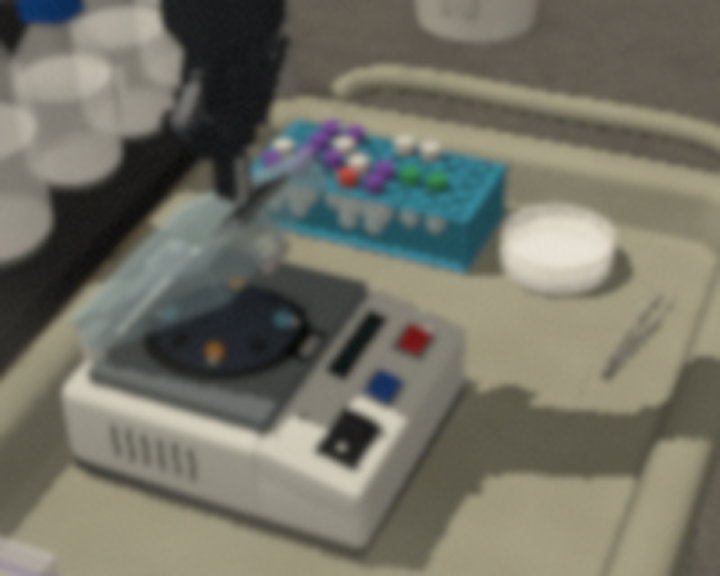

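The lid is moving with the tip at the pad (pad at crop ~(255,190)). Following the arc.

Emit:
{"api": "send_rows", "payload": {"motion": [{"xyz": [-6, 0, 5], "roll": 0}, {"xyz": [-6, 0, 5], "roll": 0}, {"xyz": [-5, 0, 5], "roll": 0}]}}

```text
time: 7.75
tool_pos: [0.548, 0.0173, 0.1857]
ee_rot: [0.008, 1.0, -0.013, 0.021]
wrist_force: [1.0, -0.2, 0.6]
width: 0.001
```

Emit:
{"api": "send_rows", "payload": {"motion": [{"xyz": [-5, 0, 6], "roll": 0}, {"xyz": [-4, 0, 6], "roll": 0}, {"xyz": [-4, 0, 6], "roll": 0}]}}

```text
time: 8.0
tool_pos: [0.5356, 0.0176, 0.1666]
ee_rot: [0.008, 1.0, -0.013, 0.023]
wrist_force: [2.7, 1.0, 2.6]
width: 0.002
```

Emit:
{"api": "send_rows", "payload": {"motion": [{"xyz": [-4, 0, 6], "roll": 0}, {"xyz": [-4, 0, 6], "roll": 0}, {"xyz": [-3, 0, 6], "roll": 0}]}}

```text
time: 8.25
tool_pos: [0.5257, 0.0178, 0.147]
ee_rot: [0.008, 1.0, -0.013, 0.025]
wrist_force: [3.3, 0.0, 2.8]
width: 0.004
```

```bash
python3 st.py;python3 snap.py g
```

```text
8.25 [0.5257 0.0178 0.147 ] [ 0.0078  0.9996 -0.0132  0.0252] [3.2547 0.0003 2.7921] 0.004471967999262907
[[ 0.9984 -0.0268  0.0502]
 [-0.026  -0.9995 -0.0162]
 [ 0.0506  0.0149 -0.9986]]
```

View pics/g_scene.png

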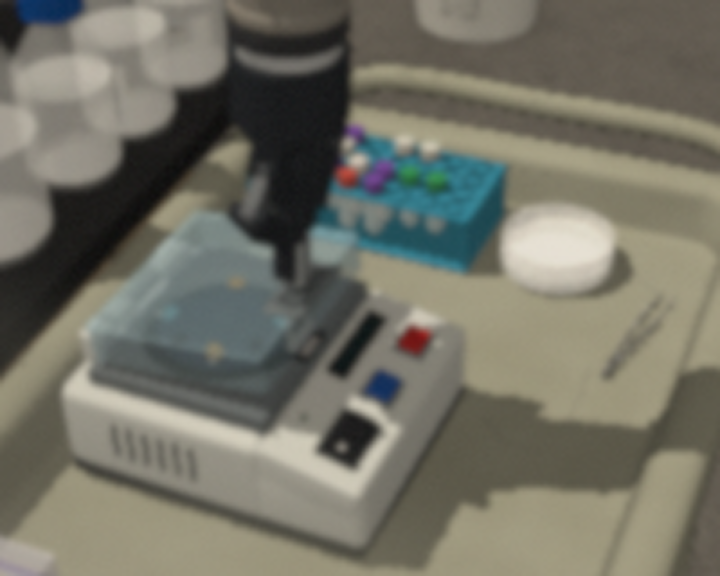

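Emit:
{"api": "send_rows", "payload": {"motion": [{"xyz": [-3, 0, 5], "roll": 0}, {"xyz": [-3, 0, 4], "roll": 0}]}}

```text
time: 8.52
tool_pos: [0.5219, 0.0178, 0.1385]
ee_rot: [0.008, 1.0, -0.013, 0.027]
wrist_force: [3.5, 0.1, 6.4]
width: -0.0
```

Emit:
{"api": "send_rows", "payload": {"motion": [{"xyz": [-1, 0, 4], "roll": 0}, {"xyz": [0, 0, 4], "roll": 0}]}}

```text
time: 8.68
tool_pos: [0.5207, 0.0178, 0.1316]
ee_rot: [0.008, 1.0, -0.013, 0.026]
wrist_force: [-11.3, 0.0, 39.1]
width: 0.002
```

Emit:
{"api": "send_rows", "payload": {"motion": [{"xyz": [0, 0, 0], "roll": 0}]}}

```text
time: 8.77
tool_pos: [0.5206, 0.0178, 0.1324]
ee_rot: [0.008, 1.0, -0.013, 0.026]
wrist_force: [1.0, -0.3, 3.5]
width: 0.001
```

Emit:
{"api": "send_rows", "payload": {"motion": [{"xyz": [0, 0, -6], "roll": 0}, {"xyz": [-3, 0, -12], "roll": 0}, {"xyz": [-5, 0, -12], "roll": 0}, {"xyz": [-8, 0, -12], "roll": 0}]}}

```text
time: 9.1
tool_pos: [0.4976, 0.0187, 0.1722]
ee_rot: [0.008, 1.0, -0.014, 0.02]
wrist_force: [0.3, 0.6, -0.4]
width: 0.001
```

```bash
python3 st.py;python3 snap.py h
```

```text
9.1 [0.4976 0.0187 0.1722] [ 0.0084  0.9997 -0.0135  0.0202] [ 0.2654  0.562  -0.4122] 0.0005296506349346171
[[ 0.9988 -0.0274  0.0402]
 [-0.0267 -0.9995 -0.0174]
 [ 0.0407  0.0163 -0.999 ]]
```

View pics/h_scene.png

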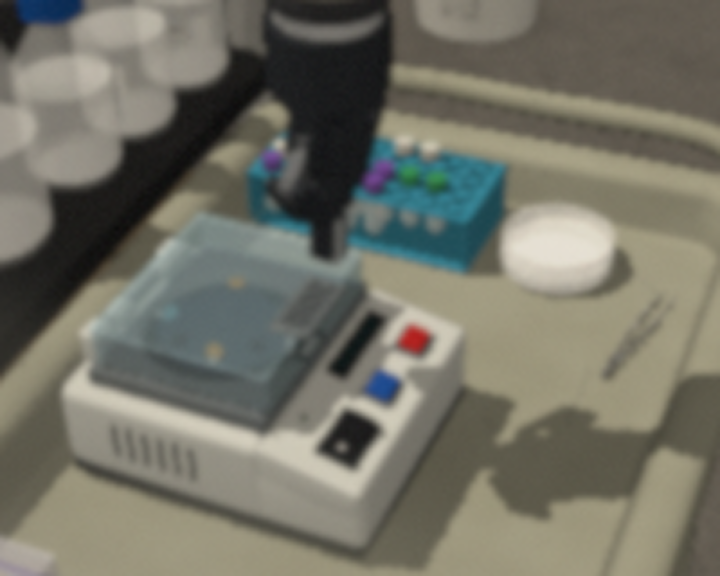

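View pics/h_top.png

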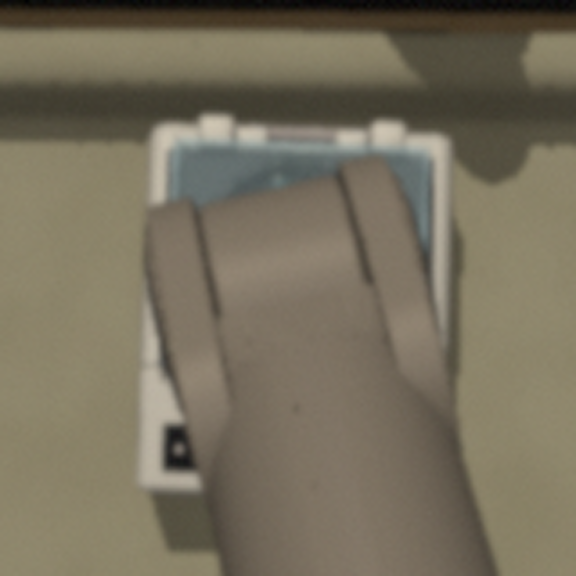

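Emit:
{"api": "send_rows", "payload": {"motion": [{"xyz": [-14, -1, 0], "roll": 0}, {"xyz": [-14, 0, 0], "roll": 0}, {"xyz": [-12, 0, 5], "roll": 0}, {"xyz": [-3, 0, 10], "roll": 0}, {"xyz": [0, 0, 10], "roll": 0}, {"xyz": [0, 0, 10], "roll": 0}, {"xyz": [0, 0, 10], "roll": 0}, {"xyz": [0, 0, 10], "roll": 0}, {"xyz": [0, 0, 0], "roll": 0}]}}

```text
time: 9.95
tool_pos: [0.4575, 0.0192, 0.1118]
ee_rot: [0.009, 1.0, -0.014, 0.023]
wrist_force: [0.2, 0.6, 1.3]
width: -0.002
```

```bash
python3 st.py;python3 snap.py i
```

```text
9.95 [0.4575 0.0192 0.1118] [ 0.0088  0.9996 -0.0139  0.0234] [0.1577 0.6044 1.2547] -0.0024119823415255635
[[ 0.9985 -0.0283  0.0465]
 [-0.0275 -0.9995 -0.0182]
 [ 0.047   0.0169 -0.9988]]
```

View pics/i_scene.png

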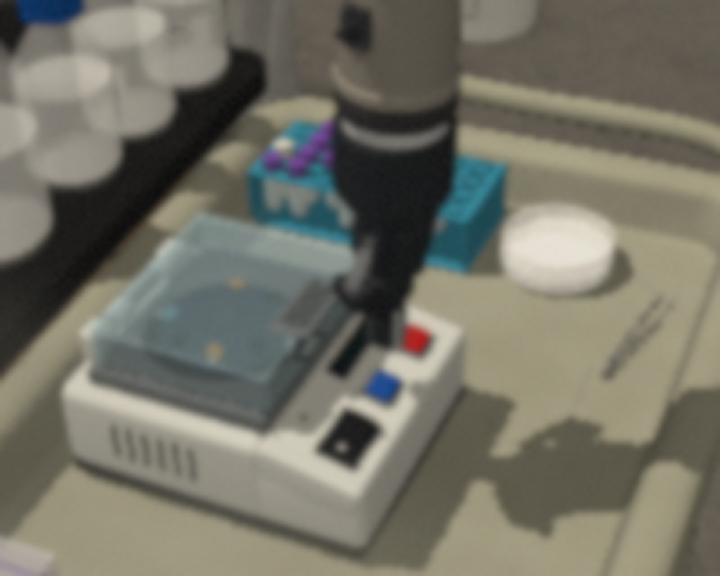

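Emit:
{"api": "send_rows", "payload": {"motion": [{"xyz": [-2, -1, 7], "roll": 0}, {"xyz": [-1, 0, 7], "roll": 0}, {"xyz": [-1, 0, 7], "roll": 0}, {"xyz": [0, 0, 0], "roll": 0}]}}

```text
time: 10.38
tool_pos: [0.4575, 0.0206, 0.0915]
ee_rot: [0.008, 1.0, -0.014, 0.026]
wrist_force: [0.3, -0.3, 0.0]
width: 0.0
```

Emit:
{"api": "send_rows", "payload": {"motion": [{"xyz": [0, 0, 3], "roll": 0}, {"xyz": [0, 0, 3], "roll": 0}]}}

```text
time: 10.55
tool_pos: [0.458, 0.0206, 0.0852]
ee_rot: [0.008, 1.0, -0.014, 0.027]
wrist_force: [0.5, -0.2, -0.0]
width: 0.001
```

Emit:
{"api": "send_rows", "payload": {"motion": [{"xyz": [0, 0, 2], "roll": 0}]}}

```text
time: 10.63
tool_pos: [0.4583, 0.0205, 0.0831]
ee_rot: [0.008, 1.0, -0.014, 0.027]
wrist_force: [-0.9, -0.4, 2.2]
width: -0.003
```

Emit:
{"api": "send_rows", "payload": {"motion": [{"xyz": [0, 0, 2], "roll": 0}]}}

```text
time: 10.72
tool_pos: [0.4588, 0.0205, 0.0812]
ee_rot: [0.008, 0.999, -0.014, 0.027]
wrist_force: [-0.7, -0.8, 4.2]
width: -0.002
```

Emit:
{"api": "send_rows", "payload": {"motion": [{"xyz": [0, 0, 2], "roll": 0}]}}

```text
time: 10.8
tool_pos: [0.4592, 0.0205, 0.0796]
ee_rot: [0.008, 0.999, -0.014, 0.027]
wrist_force: [-5.5, -0.2, 18.1]
width: 0.003
```

Emit:
{"api": "send_rows", "payload": {"motion": [{"xyz": [0, 0, 1.5], "roll": 0}]}}

```text
time: 10.88
tool_pos: [0.4593, 0.0205, 0.0794]
ee_rot: [0.009, 0.999, -0.014, 0.027]
wrist_force: [-10.1, -0.6, 25.7]
width: -0.001
```

```bash
python3 snap.py j; python3 st.py
python3 - <<'E'
from bench import arm
import cv2
for n in("scene","top"): cv2.imwrite(f"pics/end_{n}.png",arm.get_image(n)["image"])
o=arm.get_obs();print(o["time"],o["tool_pos"],o["wrist_force"])
E
```

```text
10.9833 [0.4592 0.0205 0.0796] [ 0.009   0.9995 -0.0142  0.0271] [-7.3145  0.3658 17.4763] 0.0015965239982705627
[[ 0.9981 -0.0288  0.0539]
 [-0.0278 -0.9994 -0.0188]
 [ 0.0544  0.0172 -0.9984]]
11.0833 [0.45921316 0.02052892 0.07964786] [-7.24162003 -0.12114329 17.75952438]
```

View pics/j_scene.png

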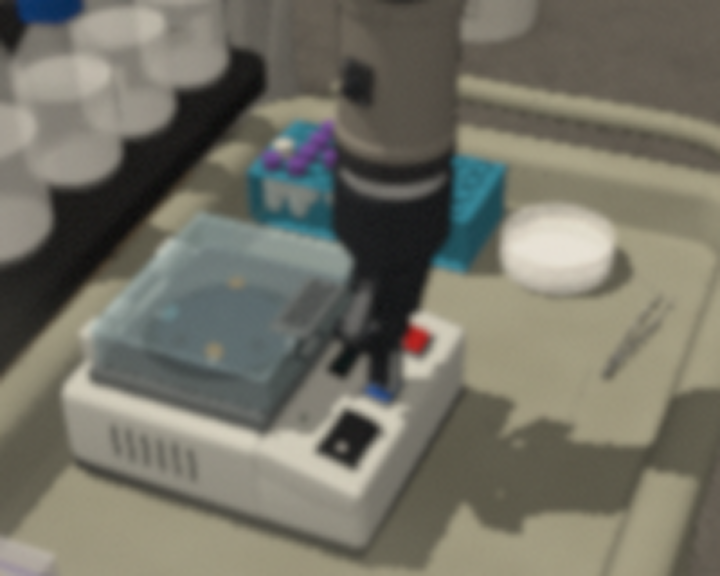

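View pics/end_top.png

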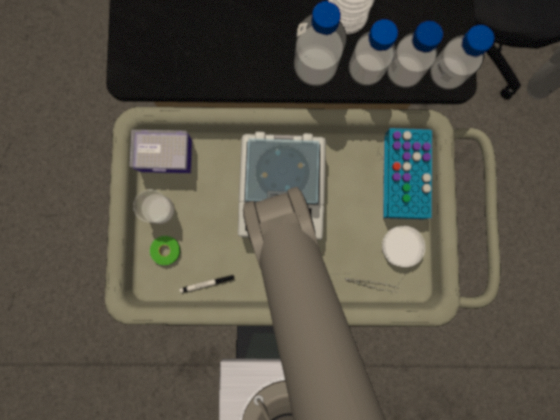

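Stable at about 18 N on the key. The lid is still shut, the rocker is on, and the bystanders haven't moved.

```bash
python3 -c "
from bench import arm
print(arm.hand_in())"
```

```text
the job is handed in; nothing more can be done
None
```

I switched the rocker on, pushed the lid shut, and pressed the blue key fully down. I then handed the job in at about 11.1 s with the fingertips still holding the key.

- **Rocker:** its white dot sank and the other end rose in the scene picture, and it stayed that way to the end. I pushed a little past its stop there, with a brief 50 N reading at the wrist. This was with the fingertips and under the 120 N limit, but higher than needed.
- **Lid:** it met a hard stop with the tip at z ≈ 132 mm, the given shut height. It stayed down after I lifted off and was still shut in the last pictures. They can't show the difference between fully shut and a very slight gap (about 1 pixel), so the stop height is the stronger evidence.
- **Blue key:** the tip met it at z ≈ 83 mm and it bottomed out at 79.6 mm, about the full 4 mm of travel. It was holding steadily at about 18 N upward at hand-in.
- **Everything else:** the red key was not touched, and the other items look unmoved in the last top view.

Two things disagreed along the way. The network's first lid-pad position was off (the two views gave a height of 155 mm, where I expected about 215 mm). I used the pad seen in the pictures and the machine's dimensions instead. The tool also tilted about 3° during the moves, which did no harm.

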